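# Tap both spring pins of the jig home in turn

## Task

Pick up the orange-faced mallet by its handle and, without pushing the pins with the gripper, tap the two spring pins of the blue-topped jig down with the mallet's face in turn, a little at a time, so that neither ever gets more than about 10 mm ahead of the other. Finish the left pin first and then the right one: drive its head fully home on its brass bush and bear down on it there with the mallet for half a second with a firm push of about 15 N, never pounding hard. Then stand the mallet back upright on its black rubber pad, the same way up, and leave the other things on the bench where they are.

Things in the scene. Friction and masses are not known exactly. Their poses are not given: they have to be found in the camera images.
- jig: Jig screwed to the bench: aluminium block 80 x 170 x 28 mm (x, y, z), low fixing lugs out to y = +-106 mm, blue cover strip with its top at z = 36 mm. Origin: centre of its underside. Two brass bushes (30 mm across, top at z = 40 mm) at x = 0, y = +55 mm (left) and -55 mm (right); a pin slides vertically in each. Screw heads reach z = 40 mm.
- pin_left (a joint): How far the left pin (jig y = +55 mm) is driven down, in m: 0 = fully raised, 0.030 = home on its stop. It stays where it is left. Its resistance grows from about 5 N to 7 N on the way down, then the stop is hard.
- pin_right (a joint): The same for the right pin (jig y = -55 mm).
- pin_left_top (a point): Centre of the top of the left pin's flat steel head (26 mm across, 8 mm thick, on a 12 mm shank with a red band that vanishes into the bush when home). 78 mm above the bench fully raised, 48 mm when home. z up.
- pin_right_top (a point): The same for the right pin.
- mallet: Loose two-faced mallet, 0.30 kg. Head: upright cylinder 80 mm tall, orange faces 46 mm across, steel between. Origin: centre of the lower face; z up along the head. Level handle along -x, its middle 40 mm above the lower face: dark collar to x = -33 mm, then light wood 24 mm wide, 30 mm tall to x = -155 mm. Grip the wood close to the head (mass centre within 15 mm of its axis), else it twists.
- pad: Black rubber pad, 110 x 110 x 4 mm, fixed to the bench; origin at the centre of its underside. The mallet stands on it at the start and at the end.
- tape_yellow: Bystander: roll of yellow tape, 80 mm across, 12 mm tall, lying flat; origin under its centre.
- box_blades: Bystander: beige cardboard box, 60 x 90 x 30 mm; origin under its centre.
- sample_case: Bystander: white round sample case, 61 mm across, 14 mm tall, lying flat; origin under its centre.

How it is judged:
By the outcome, as a careful person would: the job done as asked, in the order asked, and still so for the second after the job is handed in, with the robot touching nothing.
It also fails if it takes over 69 s, if anything falls off the work surface, if the arm or the gripper's body presses on something with over 40 N, if the wrist force passes 120 N, or if a joint passes its speed limit or range.

## Robot

A 6-joint arm with a two-finger parallel gripper is mounted at the origin on a cart in front of the work surface, level with it; the furniture and walls round the work are solid. World frame = base frame: x ahead of the robot, y to its left, z up, the work surface at z = 0. Lengths are in m, angles in rad, forces in N, time in s.
With the tool pointing down it reaches from about 0.325 to 1 m from the base axis. Payload 5.1 kg.
Tool frame: the origin (TCP) lies on the centre line of the jaws, within the pads' length; the fingertips stand arm.tcp_to_tips ahead of it and the grasp point (between the pads) lies 8 mm behind it (arm.tcp_to_tips is the distance from the TCP to the fingertips, in m); z points along the fingers, y is the line along which they close (so a half turn about z gives the same grasp; the last joint's range is limited). The gripper opens to 85 mm and grips with 20 to 120 N. Pads are 22 mm wide; open, the fingers measure 114 mm over their backs; the gripper's body (76 mm by 85 mm) begins 54 mm behind the grasp point. The pads swing forward as they close: fully open they stand 13 mm farther back than shut.
Start: joints at [-1.339, 0.124, 1.65, -0, 1.367, -0.083], TCP at [0.201, -0.618, 0.242] pointing down, gripper open.
Joint ranges: [-2.61, 2.61], [-1.02, 2.33], [0.03, 2.71], [-1.35, 4.49], [0.32, 2.68], [-2.91, 2.91]. Speed limits (rad/s): [2.57, 2.57, 3.14, 3.14, 3.14, 3.14].

## Interface

Orientations are given as a rotation vector (axis times angle).
In Python, from rig import arm gives the robot as it stands.
- The arm moves only by the shell command python3 -m creep 'ROWS' [FORCE]. ROWS is JSON, one flat list of numbers, 7 for each row, row after row: the shift along the tool's x, y, z as a fraction of full scale, then the turn, a rotation vector about the tool's x, y, z as a fraction of full scale, then the finger opening in mm, from 0 to 85.4. A call has exactly 5 rows; each row is the pose to reach, as a shift and turn from the pose commanded when the call began, along the tool's axes at that moment; what a row does not reach only later rows make up. Full scale, the value 1, is 100 mm for a shift and 120 degrees for a turn. A row lasts 1/10 s, in which the tool goes at most 50 mm and 8.59 degrees, less where a joint would pass 70% of its speed; a pose out of reach is approached as far as the arm can. A call with a number of a shift or a turn outside -1 to 1 is refused whole. A call with a gripper value outside its range is refused whole. The fingers move at their own pace and stop on an object; FORCE is the grip in N (left out, the last holds). Time passes only in rows, so rows that repeat a pose let the fingers close, or fill a call up. It gives the time, the measured TCP pose, the force, the opening and the grip force at its end, in the units of the state.
- arm.state(): the state, without advancing time (a new reading comes with each control period).
- arm.grab_frame(name): name is "side" or "top" or "wrist"; returns the picture (400x640x3 uint8, red, green, blue); there is no depth.
- arm.calibration(name): a dict with "mtx" (3x3 intrinsics, pixels), "T" (4x4, takes a point from camera to world coordinates); the wrist camera has in their place "tool_from_camera" (4x4, takes a point from camera to tool coordinates, whose origin is the TCP and whose axes are the flange's). Camera axes: x right, y up, looking along -z (the intrinsics and any distortion apply to the point x, -y, -z); pixel columns grow to the right and rows downward; lengths in m; the calibration is good to about 2 mm. A picture is of the moment at which its call begins: read the wrist's pose just before it. calibration takes no time and is no camera call.
- arm.sign_off(): hands the job in; it is judged then, once.
The state is a dict: "clock": time; "qpos": joint angles; "qvel": joint speeds; "effort": joint torques, N m; "eef_pos": TCP position; "tool_rot": TCP orientation; "ft_force": force on the tool from outside, world axes, zero at the start; "ft_torque": the same for the moment, N m; "gripper_width": opening from 0.0 (shut) to 1.0 (fully open); "grip_force": force on a finger pad.
Only numpy, scipy, OpenCV 4.12 (cv2) and the standard library are available. Lean on these libraries where they do the work, as an engineer would, in place of code of your own. Each camera call takes 0.05 s, during which the arm holds its last target. There are 200 camera calls.

## Working session

There is one attempt and no reset: what is moved stays moved. The work goes in short steps, Python scripts to look and compute and a shell command to move; the robot and the scene stay as the last step left them, time stands still between calls to the robot, and variables do not carry over. Pictures are saved under pics/ and viewed, at most 11 in all, crops included, and the job is handed in when it is done.

```bash
mkdir -p pics
cat > h.py <<'E'
from rig import arm
import numpy as np, cv2
def save(n,f): 
    im=arm.grab_frame(n); cv2.imwrite(f'pics/{f}.png',im[:,:,::-1]); return im
E
python3 - <<'E'
from h import *
np.set_printoptions(precision=4,suppress=True)
for n in ("top","side"): save(n,n+"1"); print(n,arm.calibration(n))
print(arm.calibration("wrist"),arm.tcp_to_tips,arm.state())
E
```

```text
top {'mtx': array([[480.2631,   0.    , 311.7425],
       [  0.    , 480.2631, 206.8439],
       [  0.    ,   0.    ,   1.    ]]), 'T': array([[-0.0205,  0.9936, -0.1111,  0.496 ],
       [-0.9998, -0.0195,  0.0097, -0.026 ],
       [ 0.0075,  0.1112,  0.9938,  1.0238],
       [ 0.    ,  0.    ,  0.    ,  1.    ]])}
side {'mtx': array([[394.0844,   0.    , 319.8118],
       [  0.    , 394.0844, 194.8788],
       [  0.    ,   0.    ,   1.    ]]), 'T': array([[ 0.8793,  0.3139, -0.3583,  0.3083],
       [-0.4762,  0.564 , -0.6746, -0.6037],
       [-0.0097,  0.7638,  0.6454,  0.63  ],
       [ 0.    ,  0.    ,  0.    ,  1.    ]])}
{'mtx': array([[317.8944,   0.    , 326.1328],
       [  0.    , 317.8944, 195.7967],
       [  0.    ,   0.    ,   1.    ]]), 'tool_from_camera': array([[ 0.0004,  0.9626,  0.2708,  0.0685],
       [ 1.    , -0.0002, -0.0005, -0.    ],
       [-0.0005,  0.2708, -0.9626, -0.1308],
       [ 0.    ,  0.    ,  0.    ,  1.    ]])} 0.011 {'clock': 0.1, 'qpos': array([-1.3386,  0.1244,  1.6515,  0.    ,  1.3675, -0.0826]), 'qvel': array([ 0.0002,  0.0002, -0.0025,  0.0013,  0.0013, -0.0005]), 'effort': array([  0.0006, -42.4931, -36.6653,  -0.0002,   0.004 ,   0.    ]), 'eef_pos': array([ 0.2011, -0.6175,  0.2412]), 'tool_rot': array([-3.1009, -0.4921,  0.0002]), 'ft_force': array([0.2997, 0.2599, 0.5325]), 'ft_torque': array([-0.02  , -0.0185, -0.0255]), 'grip_force': 0.0, 'gripper_width': 0.9991242259258736}
```

View pics/top1.png

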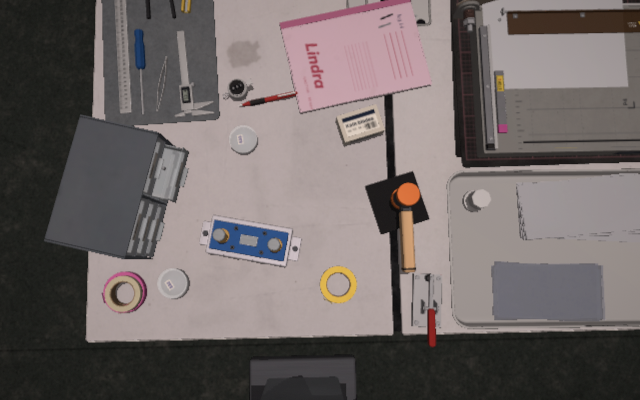

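View pics/side1.png

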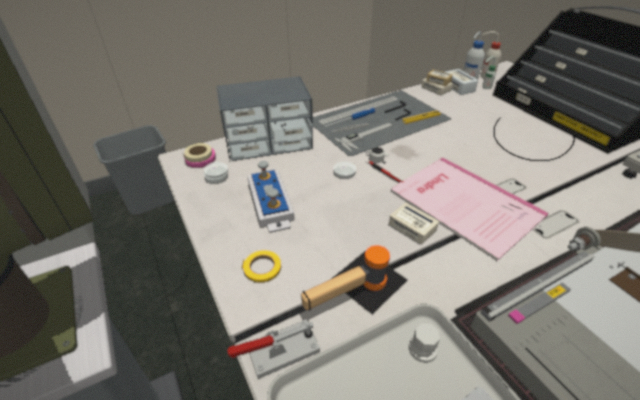

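The top view shows the orange mallet face at about (405,193), with its handle running down to (408,270) on the black pad. The jig is at about (248,241), with pin heads at (221,236) and (274,244). In the side view the pins are at about (264,170) and (272,197), both looking raised. Next I'll zoom in and refine these.

Run:
```python
from h import *
t=cv2.imread('pics/top1.png'); s=cv2.imread('pics/side1.png')
a=cv2.resize(t[205:275,190:310],None,fx=6,fy=6,interpolation=cv2.INTER_CUBIC)[:, :720]
b=cv2.resize(t[165:285,355:445],None,fx=2.4,fy=2.4,interpolation=cv2.INTER_CUBIC)
c=cv2.resize(s[150:240,235:305],None,fx=6,fy=6,interpolation=cv2.INTER_CUBIC)
# left: top jig (400w), scaled
a=cv2.resize(t[205:275,190:310],(480,280),interpolation=cv2.INTER_CUBIC)  #4x
b=cv2.resize(t[165:285,355:445],(225,300),interpolation=cv2.INTER_CUBIC)  #2.5x
c=cv2.resize(s[150:240,235:305],(280,360),interpolation=cv2.INTER_CUBIC)  #4x
o=np.zeros((600,770,3),np.uint8); o[:280,:480]=a; o[290:590,:225]=b; o[:360,485:765]=c
cv2.imwrite('pics/z1.png',o)
```

```text
(no output)
```

View pics/z1.png

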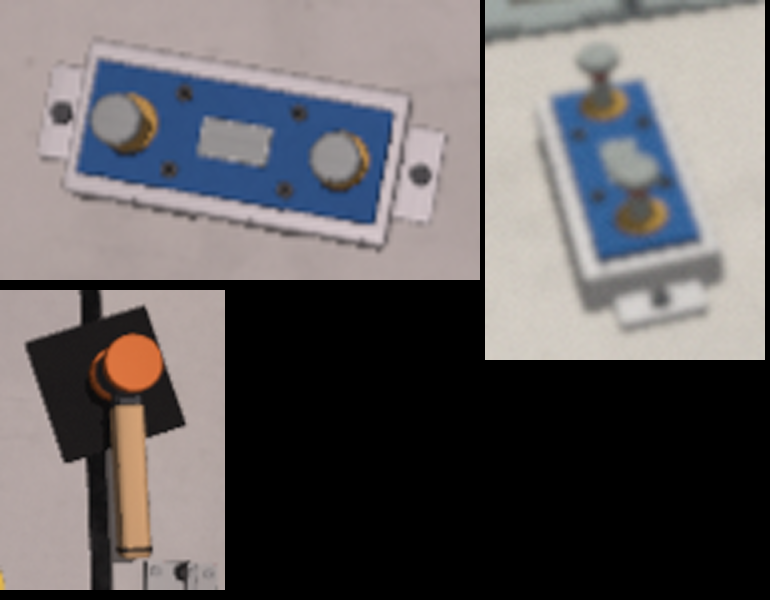

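The zoom puts the pin heads at top (219.5,235.5) and (273.8,244.5), and side (263,164.5) and (272,192). The mallet handle's top centreline runs from (406.2,211) to (409,269). I'll triangulate from these.

```bash
cat >> h.py <<'E'
def P(n):
    c=arm.calibration(n); T=c['T']; D=np.diag([1,-1,-1,1.]); return c['mtx']@(np.linalg.inv(T@D))[:3]
def ray(n,u,v,z):
    c=arm.calibration(n); d=np.linalg.inv(c['mtx'])@[u,v,1]; d=c['T'][:3,:3]@(d*[1,-1,-1]); o=c['T'][:3,3]
    return o+d*(z-o[2])/d[2]
def tri(a,b):
    X=cv2.triangulatePoints(P('top'),P('side'),np.float64(a).reshape(2,1),np.float64(b).reshape(2,1))[:,0]; return X[:3]/X[3]
E
python3 - <<'E'
from h import *
np.set_printoptions(precision=4,suppress=True)
print('L',tri((219.5,235.5),(263,164.5)),ray('top',219.5,235.5,.078),ray('side',263,164.5,.078))
print('R',tri((273.8,244.5),(272,192)),ray('top',273.8,244.5,.078),ray('side',272,192,.078))
t=cv2.cvtColor(cv2.imread('pics/top1.png'),cv2.COLOR_BGR2HSV)
m=cv2.inRange(t,(3,170,150),(14,255,255)); m[:,:370]=0;m[:,440:]=0
c=max(cv2.findContours(m,0,1)[0],key=cv2.contourArea); (u,v),r=cv2.minEnclosingCircle(c); print(u,v,r)
h=ray('top',u,v,.084);print('head',h)
a=ray('top',406.2,211,.059);b=ray('top',409,269,.059);print(a,b,'yaw',np.degrees(np.arctan2(*(a-b)[1::-1])))
m=cv2.inRange(t,(12,70,140),(24,170,255)); m[:,:390]=0;m[:,425:]=0;m[:205]=0;m[275:]=0
c=max(cv2.findContours(m,0,1)[0],key=cv2.contourArea); print(cv2.minAreaRect(c))
# pins: bush centers / jig end corners
for q in [(95,40),(410,98),(382,247),(65,190)]:
    print('corner',ray('top',190+q[0]/4,205+q[1]/4,.028))
for q in [(62,112),(421,175)]: print('lug',ray('top',190+q[0]/4,205+q[1]/4,.005))
for q in [(26,342),(145,307),(186,425),(66,462)]: print('pad',ray('top',355+q[0]/2.5,165+(q[1]-290)/2.5,.004))
E
```

```text
L [0.5503 0.148  0.0714] [0.5486 0.1472 0.078 ] [0.5495 0.1385 0.078 ]
R [0.5296 0.0411 0.0711] [0.5288 0.0408 0.078 ] [0.5277 0.0329 0.078 ]
408.13043212890625 193.43478393554688 11.222630500793457
head [ 0.624  -0.2264  0.084 ]
[ 0.5916 -0.2263  0.059 ] [ 0.4752 -0.2269  0.059 ] yaw 0.3254066564416727
((407.9475402832031, 239.0027618408203), (56.44818878173828, 10.827119827270508), 86.98721313476562)
corner [0.5942 0.1684 0.028 ]
corner [0.5608 0.0052 0.028 ]
corner [0.4844 0.0208 0.028 ]
corner [0.5169 0.1836 0.028 ]
lug [0.5585 0.1902 0.005 ]
lug [0.5214 0.0007 0.005 ]
pad [ 0.6532 -0.1522  0.004 ]
pad [ 0.6817 -0.256   0.004 ]
pad [ 0.5789 -0.2865  0.004 ]
pad [ 0.5494 -0.1828  0.004 ]
```

```bash
python3 -m creep '[0.1,-0.05,0,0,0,0.02,85, 0.3,-0.15,0,0,0,0.06,85, 0.5,-0.26,0,0,0,0.10,85, 0.75,-0.4,0,0,0,0.13,85, 0.96,-0.51,0,0,0,0.1475,85]'; for i in 1 2 3; do python3 -m creep '[0.15,-0.156,0,0,0,0,85, 0.3,-0.312,0,0,0,0,85, 0.45,-0.468,0,0,0,0,85, 0.6,-0.624,0,0,0,0,85, 0.754,-0.782,0,0,0,0,85]' | tail -3; done
python3 - <<'E'
from h import *
s=arm.state(); print(s['clock'],s['eef_pos'],s['tool_rot'])
E
```

```text
clock: 0.6
eef_pos: [0.2773, -0.5386, 0.2416]
tool_rot: [-3.14, -0.006, 0.0]
ft_force: [0.3, 0.0, -1.0]
gripper_width: 0.994
grip_force: 0.0
ft_force: [-0.4, -1.7, -0.1]
gripper_width: 0.997
grip_force: 0.0
ft_force: [0.5, 0.1, -1.0]
gripper_width: 0.994
grip_force: 0.0
ft_force: [-0.5, 0.5, -0.1]
gripper_width: 0.995
grip_force: 0.0
2.1 [ 0.50181052 -0.30303056  0.24170156] [-3.14100785e+00 -9.18116312e-03  1.30720490e-03]
```

```bash
python3 -m creep '[0.15,-0.15,0.2,0,0,0,85, 0.35,-0.35,0.4,0,0,0,85, 0.55,-0.55,0.7,0,0,0,85, 0.7,-0.7,0.9,0,0,0,85, 0.762,-0.765,1,0,0,0,85]'; python3 -m creep '[0,0,0,0,0,0,85, 0,0,0,0,0,0,85, 0,0,0,0,0,0,85, 0,0,0,0,0,0,85, 0,0,0,0,0,0,85]'
python3 - <<'E'
from h import *
s=arm.state(); print(s['eef_pos'],s['tool_rot'])
im=save('wrist','w1')
# predicted pixels
from scipy.spatial.transform import Rotation as R
c=arm.calibration('wrist');T=np.eye(4);T[:3,:3]=R.from_rotvec(s['tool_rot']).as_matrix();T[:3,3]=s['eef_pos'];W=T@c['tool_from_camera']
for p in [(.624,-.2264,.084),(.591,-.2263,.059),(.47,-.2265,.059)]:
    q=np.linalg.inv(W)@[*p,1]; x=c['mtx']@(q[:3]*[1,-1,-1]); print(x[:2]/x[2])
E
```

```text
clock: 2.6
eef_pos: [0.5767, -0.2249, 0.139]
tool_rot: [-3.139, -0.012, 0.007]
ft_force: [-0.9, 0.3, 0.3]
gripper_width: 0.996
grip_force: 0.0
clock: 3.1
eef_pos: [0.5774, -0.2278, 0.1435]
tool_rot: [3.141, 0.008, 0.002]
ft_force: [-0.3, -0.7, 0.0]
gripper_width: 0.995
grip_force: 0.0
[ 0.57740315 -0.22778953  0.14348433] [3.14070360e+00 7.75449750e-03 2.48164395e-03]
[323.95491925 144.75930057]
[323.82357188 188.17881358]
[323.56633022 334.58298063]
```

View pics/w1.png

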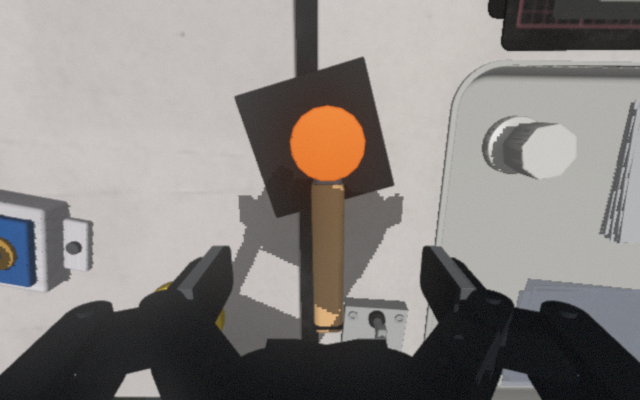

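The wrist view shows the orange face at (327,143), within 2 mm of the prediction, and the handle is aligned with the jaws. I'll descend and grip.

```bash
python3 -m creep '[0,0.005,0.1,0,0,0,85, 0,0.01,0.35,0,0,0,85, 0,0.01,0.65,0,0,0,85, 0,0.01,0.88,0,0,0,85, 0,0.01,1,0,0,0,85]'; python3 -m creep '[0,0,0.03,0,0,0,85, 0,0,0.055,0,0,0,85, 0,0,0.055,0,0,0,60, 0,0,0.055,0,0,0,40, 0,0,0.055,0,0,0,20]' 120;python3 -m creep '[0,0,0,0,0,0,10, 0,0,0,0,0,0,10, 0,0,0,0,0,0,10, 0,0,0,0,0,0,10, 0,0,0,0,0,0,10]' 120
```

```text
clock: 3.65
eef_pos: [0.5754, -0.2271, 0.0389]
tool_rot: [-3.139, -0.009, 0.007]
ft_force: [0.3, -0.6, 0.1]
gripper_width: 0.999
grip_force: 0.0
clock: 4.15
eef_pos: [0.578, -0.2283, 0.038]
tool_rot: [3.141, 0.009, 0.003]
ft_force: [0.5, -1.3, 0.6]
gripper_width: 0.51
grip_force: 0.0
clock: 4.65
eef_pos: [0.5777, -0.2283, 0.0378]
tool_rot: [3.141, 0.009, 0.001]
ft_force: [-2.9, -0.2, 5.3]
gripper_width: 0.262
grip_force: 117.5
```

```bash
python3 -m creep '[0,0,-0.05,0,0,0,10, 0,0,-0.2,0,0,0,10, 0,0,-0.5,0,0,0,10, 0,0,-0.8,0,0,0,10, 0,0,-1,0,0,0,10]';python3 -m creep '[0,0,-0.1,0,0,0,10, 0,0,-0.1,0,0,0,10, 0,0,-0.1,0,0,0,10, 0,0,-0.1,0,0,0,10, 0,0,-0.1,0,0,0,10]'
python3 - <<'E'
from h import *
s=arm.state(); print(s['eef_pos'],s['tool_rot'],s['ft_torque'])
im=save('wrist','w2'); sd=save('side','s2')
hsv=cv2.cvtColor(im,cv2.COLOR_RGB2HSV)
m=cv2.inRange(hsv,(3,170,150),(14,255,255))
c=max(cv2.findContours(m,0,1)[0],key=cv2.contourArea); e=cv2.fitEllipse(c); print(e)
cal=arm.calibration('wrist'); T=cal['tool_from_camera']; d=np.linalg.inv(cal['mtx'])@[*e[0],1]; d=T[:3,:3]@(d*[1,-1,-1]); o=T[:3,3]
print('head top in tool', o+d*((-0.0462)-o[2])/d[2])
cv2.imwrite('pics/z2.png',np.hstack([cv2.resize(im[:,:,::-1],(400,250)),cv2.resize(sd[120:370,200:460,::-1],(400,250))]))
E
```

```text
clock: 5.15
eef_pos: [0.5779, -0.2282, 0.1397]
tool_rot: [3.141, 0.009, 0.004]
ft_force: [0.8, -0.1, -2.9]
gripper_width: 0.263
grip_force: 117.6
clock: 5.65
eef_pos: [0.5764, -0.2276, 0.145]
tool_rot: [-3.14, -0.009, 0.004]
ft_force: [-0.4, -0.2, -2.9]
gripper_width: 0.262
grip_force: 117.6
[ 0.57639477 -0.22755006  0.14497325] [-3.1401985  -0.00913778  0.00432165] [-0.00354513  0.14040084 -0.05123215]
((326.6502685546875, 178.95973205566406), (146.5210723876953, 160.40756225585938), 91.37310791015625)
head top in tool [ 0.04944906  0.00013993 -0.0462    ]
```

View pics/z2.png

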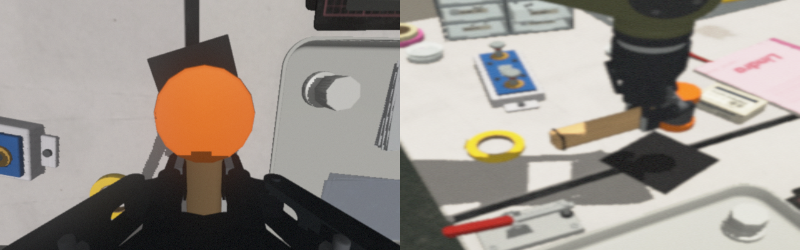

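The mallet is held level and upright: the face is at (205,110) in the left panel, clear of the pad in the right. The pad is empty with the mallet about 10 cm above it. I'll carry it over to the left pin.

```bash
for i in 1 2 3 4; do python3 -m creep '[-0.04,-0.188,0,0,0,0,10, -0.08,-0.376,0,0,0,0,10, -0.12,-0.564,0,0,0,0,10, -0.16,-0.752,0,0,0,0,10, -0.19,-0.94,0,0,0,0,10]'|sed -n 2,4p; done;  python3 -m creep '[0,0,0.05,0,0,0,10, 0,0,0.1,0,0,0,10, 0,0,0.15,0,0,0,10, 0,0,0.15,0,0,0,10, 0,0,0.15,0,0,0,10]'
python3 - <<'E'
from h import *
print(arm.state()['eef_pos'])
t=save('top','t3')[:,:,::-1]; s=save('side','s3')[:,:,::-1]; w=save('wrist','w3')[:,:,::-1]
cv2.imwrite('pics/z3.png',np.hstack([cv2.resize(t[180:290,160:320],(400,275)),cv2.resize(s[120:240,220:330],(400,436))[:275]]))
E
```

```text
eef_pos: [0.5572, -0.132, 0.1469]
tool_rot: [-3.141, -0.01, -0.0]
ft_force: [1.4, -0.0, -1.9]
eef_pos: [0.5376, -0.0385, 0.1469]
tool_rot: [-3.141, -0.01, -0.0]
ft_force: [0.4, 0.7, -2.6]
eef_pos: [0.5179, 0.0553, 0.147]
tool_rot: [-3.141, -0.01, -0.0]
ft_force: [0.8, 0.4, -3.6]
eef_pos: [0.4982, 0.1492, 0.147]
tool_rot: [-3.141, -0.01, -0.0]
ft_force: [-0.1, -0.6, -2.6]
clock: 8.25
eef_pos: [0.499, 0.147, 0.1315]
tool_rot: [3.141, 0.008, -0.001]
ft_force: [0.5, 0.5, -2.0]
gripper_width: 0.262
grip_force: 118.1
[0.49898186 0.14704102 0.13145556]
```

View pics/z3.png

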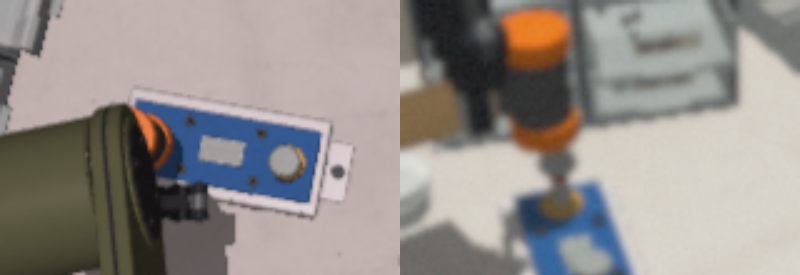

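In the side panel the raised left pin head at (558,160) sits slightly right of the mallet face at (546,135), an offset of about 5 mm. I'll correct that and come down gently.

```bash
python3 -m creep '[0.02,0.01,0.03,0,0,0,10, 0.045,0.02,0.06,0,0,0,10, 0.045,0.02,0.1,0,0,0,10, 0.045,0.02,0.14,0,0,0,10, 0.045,0.02,0.17,0,0,0,10]';python3 -m creep '[0,0,0.01,0,0,0,10, 0,0,0.02,0,0,0,10, 0,0,0.03,0,0,0,10, 0,0,0.04,0,0,0,10, 0,0,0.05,0,0,0,10]'; python3 -m creep '[0,0,0.01,0,0,0,10, 0,0,0.02,0,0,0,10, 0,0,0.03,0,0,0,10, 0,0,0.04,0,0,0,10, 0,0,0.04,0,0,0,10]'
```

```text
clock: 8.9
eef_pos: [0.5033, 0.1456, 0.1141]
tool_rot: [3.141, 0.009, -0.001]
ft_force: [-0.1, 0.7, -3.3]
gripper_width: 0.261
grip_force: 118.1
clock: 9.4
eef_pos: [0.5037, 0.1457, 0.1105]
tool_rot: [-3.142, -0.009, -0.0]
ft_force: [-2.9, -0.8, 2.2]
gripper_width: 0.259
grip_force: 118.3
clock: 9.9
eef_pos: [0.5037, 0.1456, 0.1057]
tool_rot: [-3.141, -0.009, -0.0]
ft_force: [-1.6, -0.6, 0.4]
gripper_width: 0.262
grip_force: 118.3
```

```bash
python3 -m creep '[0,0,-0.1,0,0,0,10, 0,0,-0.2,0,0,0,10, -0.03,0.15,-0.2,0,0,0,10, -0.07,0.36,-0.2,0,0,0,10, -0.12,0.6,-0.2,0,0,0,10]'|sed -n 2,4p;python3 -m creep '[-0.04,0.2,0,0,0,0,10, -0.07,0.36,0,0,0,0,10, -0.09,0.48,0,0,0,0,10, -0.09,0.48,0.04,0,0,0,10, -0.09,0.48,0.1,0,0,0,10]'; python3 -m creep '[0,0,0.02,0,0,0,10, 0,0,0.04,0,0,0,10, 0,0,0.06,0,0,0,10, 0,0,0.08,0,0,0,10, 0,0,0.1,0,0,0,10]';python3 -m creep '[0,0,0.02,0,0,0,10, 0,0,0.04,0,0,0,10, 0,0,0.05,0,0,0,10, 0,0,0.05,0,0,0,10, 0,0,0.05,0,0,0,10]'
python3 - <<'E'
from h import *
s=save('side','s4')[:,:,::-1]; w=save('wrist','w4')[:,:,::-1]
cv2.imwrite('pics/z4.png',np.hstack([cv2.resize(s[120:240,220:330],(400,436)),cv2.resize(w,(400,250))[:436] if 0 else cv2.copyMakeBorder(cv2.resize(w,(400,250)),0,186,0,0,0)]))
E
```

```text
eef_pos: [0.4918, 0.0845, 0.1262]
tool_rot: [3.141, 0.011, 0.001]
ft_force: [0.4, 0.0, -2.6]
clock: 10.9
eef_pos: [0.4836, 0.0373, 0.116]
tool_rot: [-3.141, -0.008, -0.002]
ft_force: [-0.3, 1.1, -2.4]
gripper_width: 0.261
grip_force: 118.1
clock: 11.4
eef_pos: [0.4833, 0.0379, 0.1063]
tool_rot: [-3.141, -0.01, 0.001]
ft_force: [-2.5, 0.8, 1.3]
gripper_width: 0.258
grip_force: 118.6
clock: 11.9
eef_pos: [0.4835, 0.0375, 0.1008]
tool_rot: [3.142, 0.009, 0.001]
ft_force: [-0.5, 0.6, -0.5]
gripper_width: 0.263
grip_force: 118.7
```

View pics/z4.png

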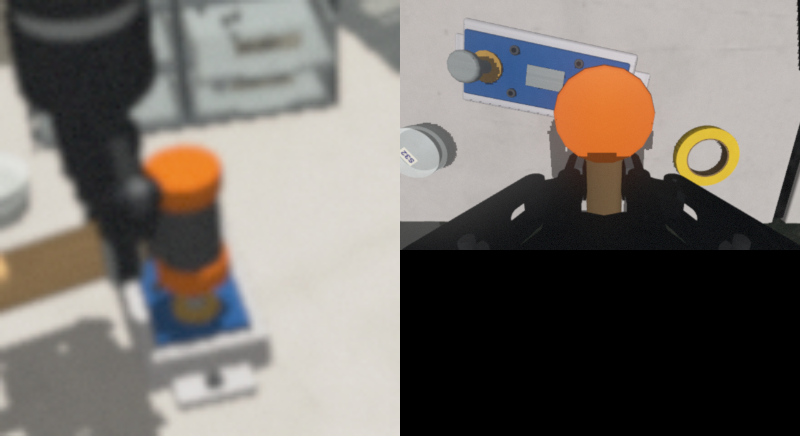

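The side panel shows the face centred over the right bush, about (194,280) against (197,305). The wrist view shows the left pin still up at (466,66). Back to the left pin, then the right again.

```bash
python3 -m creep '[0,0,-0.1,0,0,0,10, 0,0,-0.2,0,0,0,10, 0.03,-0.15,-0.2,0,0,0,10, 0.07,-0.36,-0.2,0,0,0,10, 0.12,-0.6,-0.2,0,0,0,10]'|sed -n 2,4p;python3 -m creep '[0.04,-0.2,0,0,0,0,10, 0.07,-0.36,0,0,0,0,10, 0.09,-0.48,0,0,0,0,10, 0.09,-0.48,0.04,0,0,0,10, 0.09,-0.48,0.1,0,0,0,10]'; python3 -m creep '[0,0,0.03,0,0,0,10, 0,0,0.06,0,0,0,10, 0,0,0.08,0,0,0,10, 0,0,0.1,0,0,0,10, 0,0,0.12,0,0,0,10]';python3 -m creep '[0,0,0.02,0,0,0,10, 0,0,0.04,0,0,0,10, 0,0,0.06,0,0,0,10, 0,0,0.06,0,0,0,10, 0,0,0.06,0,0,0,10]'
```

```text
eef_pos: [0.4955, 0.0976, 0.122]
tool_rot: [3.141, 0.007, 0.003]
ft_force: [0.8, -0.2, -3.8]
clock: 13.0
eef_pos: [0.5039, 0.1454, 0.1111]
tool_rot: [3.141, 0.01, 0.002]
ft_force: [0.1, -0.6, -3.0]
gripper_width: 0.261
grip_force: 118.2
clock: 13.5
eef_pos: [0.5039, 0.1453, 0.0992]
tool_rot: [3.141, 0.009, 0.001]
ft_force: [-3.1, -1.5, 2.7]
gripper_width: 0.264
grip_force: 118.8
clock: 14.0
eef_pos: [0.5039, 0.1457, 0.0926]
tool_rot: [-3.141, -0.009, -0.001]
ft_force: [0.6, -1.4, -0.7]
gripper_width: 0.268
grip_force: 118.8
```

```bash
python3 -m creep '[0,0,-0.12,0,0,0,10, 0,0,-0.25,0,0,0,10, -0.03,0.15,-0.25,0,0,0,10, -0.07,0.36,-0.25,0,0,0,10, -0.12,0.6,-0.25,0,0,0,10]'|sed -n 2,4p;python3 -m creep '[-0.04,0.2,0,0,0,0,10, -0.07,0.36,0,0,0,0,10, -0.09,0.48,0,0,0,0,10, -0.09,0.48,0.06,0,0,0,10, -0.09,0.48,0.13,0,0,0,10]'; python3 -m creep '[0,0,0.03,0,0,0,10, 0,0,0.06,0,0,0,10, 0,0,0.08,0,0,0,10, 0,0,0.1,0,0,0,10, 0,0,0.12,0,0,0,10]';python3 -m creep '[0,0,0.02,0,0,0,10, 0,0,0.04,0,0,0,10, 0,0,0.055,0,0,0,10, 0,0,0.055,0,0,0,10, 0,0,0.055,0,0,0,10]';  python3 - <<'E'
from h import *
save('wrist','w5');save('side','s5');s=arm.state();print(s['eef_pos'],s['ft_torque'])
E
```

```text
eef_pos: [0.4918, 0.0848, 0.1184]
tool_rot: [-3.142, -0.011, -0.001]
ft_force: [-0.2, -0.6, -1.5]
clock: 15.0
eef_pos: [0.4835, 0.0374, 0.1048]
tool_rot: [-3.141, -0.008, -0.002]
ft_force: [-0.0, 1.1, -3.1]
gripper_width: 0.261
grip_force: 118.3
clock: 15.5
eef_pos: [0.4833, 0.0379, 0.093]
tool_rot: [-3.141, -0.01, -0.0]
ft_force: [-4.2, 1.8, 1.5]
gripper_width: 0.259
grip_force: 118.9
clock: 16.0
eef_pos: [0.4835, 0.0374, 0.0871]
tool_rot: [3.141, 0.009, 0.002]
ft_force: [-0.2, 1.9, -1.2]
gripper_width: 0.262
grip_force: 118.8
[0.48351455 0.0372524  0.08711112] [ 0.14457996 -0.03451151  0.00192907]
```

Run:
```python
from h import *
for n in ('w2','w3','w4','w5'):
    hsv=cv2.cvtColor(cv2.imread(f'pics/{n}.png'),cv2.COLOR_BGR2HSV)
    m=cv2.inRange(hsv,(3,170,150),(14,255,255)); c=max(cv2.findContours(m,0,1)[0],key=cv2.contourArea)
    print(n,cv2.fitEllipse(c),cv2.boundingRect(c))
a=cv2.imread('pics/w4.png')[0:200,50:370];b=cv2.imread('pics/w5.png')[0:200,50:370]
cv2.imwrite('pics/z5.png',np.hstack([cv2.resize(a,None,fx=1.25,fy=1.25),cv2.resize(b,None,fx=1.25,fy=1.25)]))
```

```text
w2 ((326.6502685546875, 178.95973205566406), (146.5210723876953, 160.40756225585938), 91.37310791015625) (247, 104, 160, 147)
w3 ((326.57659912109375, 179.65283203125), (147.40493774414062, 160.1353302001953), 90.10772705078125) (247, 104, 160, 148)
w4 ((326.4908752441406, 179.56015014648438), (146.8207550048828, 160.7935333251953), 91.00541687011719) (247, 104, 160, 147)
w5 ((326.53515625, 179.51280212402344), (146.71510314941406, 160.7991943359375), 91.64629364013672) (246, 104, 161, 148)
```

View pics/z5.png

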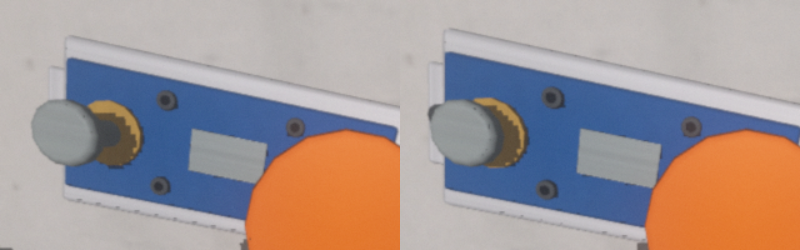

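The mallet hasn't slipped (the ellipse is unchanged), and the left pin head has visibly come down at (464,133) in the right panel. Next I'll take the left pin home.

```bash
python3 -m creep '[0,0,-0.12,0,0,0,10, 0,0,-0.25,0,0,0,10, 0.03,-0.15,-0.25,0,0,0,10, 0.07,-0.36,-0.25,0,0,0,10, 0.12,-0.6,-0.25,0,0,0,10]'|sed -n 2,4p;python3 -m creep '[0.04,-0.2,0,0,0,0,10, 0.07,-0.36,0,0,0,0,10, 0.09,-0.48,0,0,0,0,10, 0.09,-0.48,0.08,0,0,0,10, 0.09,-0.48,0.17,0,0,0,10]'|sed -n 2,4p; python3 -m creep '[0,0,0.02,0,0,0,10, 0,0,0.04,0,0,0,10, 0,0,0.06,0,0,0,10, 0,0,0.08,0,0,0,10, 0,0,0.1,0,0,0,10]'|sed -n 2,4p;python3 -m creep '[0,0,0.006,0,0,0,10, 0,0,0.012,0,0,0,10, 0,0,0.018,0,0,0,10, 0,0,0.022,0,0,0,10, 0,0,0.025,0,0,0,10]'
```

```text
eef_pos: [0.4957, 0.0977, 0.1139]
tool_rot: [3.141, 0.007, 0.004]
ft_force: [0.7, -0.4, -2.6]
eef_pos: [0.5039, 0.1454, 0.0954]
tool_rot: [3.141, 0.01, 0.002]
ft_force: [0.3, -0.4, -2.7]
eef_pos: [0.5037, 0.1452, 0.0855]
tool_rot: [3.141, 0.009, 0.0]
ft_force: [-4.4, -1.2, 3.3]
clock: 18.1
eef_pos: [0.5039, 0.1455, 0.083]
tool_rot: [3.141, 0.009, 0.001]
ft_force: [-3.2, -3.7, 3.4]
gripper_width: 0.265
grip_force: 119.1
```

```bash
python3 -m creep '[0,0,0.003,0,0,0,10, 0,0,0.006,0,0,0,10, 0,0,0.009,0,0,0,10, 0,0,0.012,0,0,0,10, 0,0,0.012,0,0,0,10]'|sed -n 2,4p
```

```text
eef_pos: [0.5038, 0.1456, 0.0818]
tool_rot: [3.141, 0.009, 0.001]
ft_force: [-0.9, -3.7, 2.8]
```

```bash
python3 -m creep '[0,0,0.002,0,0,0,10, 0,0,0.004,0,0,0,10, 0,0,0.006,0,0,0,10, 0,0,0.006,0,0,0,10, 0,0,0.006,0,0,0,10]'|sed -n 2,4p;python3 -m creep '[0,0,0.002,0,0,0,10, 0,0,0.004,0,0,0,10, 0,0,0.006,0,0,0,10, 0,0,0.006,0,0,0,10, 0,0,0.006,0,0,0,10]'|sed -n 2,4p
```

```text
eef_pos: [0.5038, 0.1456, 0.0817]
tool_rot: [3.141, 0.009, 0.001]
ft_force: [-3.7, -4.4, 6.3]
eef_pos: [0.5038, 0.1456, 0.0816]
tool_rot: [3.141, 0.009, 0.0]
ft_force: [-5.5, -3.6, 10.2]
```

```bash
for i in 1; do python3 -m creep '[0,0,0.002,0,0,0,10, 0,0,0.004,0,0,0,10, 0,0,0.004,0,0,0,10, 0,0,0.004,0,0,0,10, 0,0,0.004,0,0,0,10]'|sed -n 2,4p; python3 -m creep '[0,0,0,0,0,0,10, 0,0,0,0,0,0,10, 0,0,0,0,0,0,10, 0,0,0,0,0,0,10, 0,0,0,0,0,0,10]'|sed -n 2,4p;  done
```

```text
eef_pos: [0.5038, 0.1456, 0.0816]
tool_rot: [3.141, 0.009, 0.0]
ft_force: [-6.1, -5.6, 11.9]
eef_pos: [0.5038, 0.1456, 0.0816]
tool_rot: [3.141, 0.009, -0.0]
ft_force: [-8.0, -4.9, 11.8]
```

```bash
python3 -m creep '[0,0,0.003,0,0,0,10, 0,0,0.003,0,0,0,10, 0,0,0.003,0,0,0,10, 0,0,0.003,0,0,0,10, 0,0,0.003,0,0,0,10]'|sed -n 1,4p; python3 -m creep '[0,0,0,0,0,0,10, 0,0,0,0,0,0,10, 0,0,0,0,0,0,10, 0,0,0,0,0,0,10, 0,0,0,0,0,0,10]'|sed -n 2,4p
python3 -m creep '[0,0,-0.05,0,0,0,10, 0,0,-0.2,0,0,0,10, -0.03,0.15,-0.25,0,0,0,10, -0.07,0.36,-0.25,0,0,0,10, -0.12,0.6,-0.25,0,0,0,10]'|sed -n 2,4p;python3 -m creep '[-0.04,0.2,0,0,0,0,10, -0.07,0.36,0,0,0,0,10, -0.09,0.48,0,0,0,0,10, -0.09,0.48,0.05,0,0,0,10, -0.09,0.48,0.12,0,0,0,10]'|sed -n 2,4p
python3 - <<'E'
from h import *
save('wrist','w6')
E
```

```text
clock: 21.1
eef_pos: [0.5038, 0.1456, 0.0816]
tool_rot: [3.141, 0.009, -0.0]
ft_force: [-7.7, -4.4, 13.9]
eef_pos: [0.5038, 0.1456, 0.0816]
tool_rot: [3.141, 0.009, -0.0]
ft_force: [-8.3, -5.1, 14.3]
eef_pos: [0.4918, 0.0849, 0.1051]
tool_rot: [-3.141, -0.011, -0.001]
ft_force: [0.7, 0.3, -2.0]
eef_pos: [0.4836, 0.0375, 0.0928]
tool_rot: [-3.141, -0.008, -0.002]
ft_force: [-0.1, -0.3, -3.8]
```

```bash
python3 -m creep '[0,0,0.02,0,0,0,10, 0,0,0.04,0,0,0,10, 0,0,0.055,0,0,0,10, 0,0,0.065,0,0,0,10, 0,0,0.075,0,0,0,10]'|sed -n 2,4p; python3 -m creep '[0,0,0.007,0,0,0,10, 0,0,0.014,0,0,0,10, 0,0,0.021,0,0,0,10, 0,0,0.028,0,0,0,10, 0,0,0.033,0,0,0,10]'|sed -n 2,4p; python3 -m creep '[0,0,0.003,0,0,0,10, 0,0,0.006,0,0,0,10, 0,0,0.009,0,0,0,10, 0,0,0.012,0,0,0,10, 0,0,0.014,0,0,0,10]'|sed -n 2,4p
python3 - <<'E'
from h import *
a=cv2.imread('pics/w6.png')[0:250,0:400]
cv2.imwrite('pics/z6.png',cv2.resize(a,None,fx=1.25,fy=1.25))
E
```

```text
eef_pos: [0.4832, 0.0379, 0.0858]
tool_rot: [-3.141, -0.01, 0.001]
ft_force: [-3.9, 0.8, 2.6]
eef_pos: [0.4834, 0.0377, 0.082]
tool_rot: [-3.141, -0.009, -0.001]
ft_force: [-2.5, 3.0, 3.8]
eef_pos: [0.4835, 0.0376, 0.0817]
tool_rot: [-3.141, -0.009, 0.0]
ft_force: [-7.4, 3.2, 12.3]
```

View pics/z6.png

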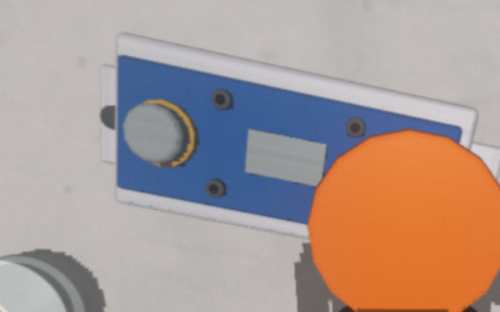

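The left pin head at (158,132) is seated on its bush. I'll bear down on the right pin, then carry the mallet back above the pad.

```bash
python3 -m creep '[0,0,0.003,0,0,0,10, 0,0,0.003,0,0,0,10, 0,0,0.003,0,0,0,10, 0,0,0.003,0,0,0,10, 0,0,0.003,0,0,0,10]'|sed -n 1,4p; python3 -m creep '[0,0,0,0,0,0,10, 0,0,0,0,0,0,10, 0,0,0,0,0,0,10, 0,0,0,0,0,0,10, 0,0,0,0,0,0,10]'|sed -n 2,4p
python3 -m creep '[0,0,-0.05,0,0,0,10, 0,0,-0.2,0,0,0,10, 0,0,-0.4,0,0,0,10, 0,0,-0.55,0,0,0,10, 0,0,-0.65,0,0,0,10]'|sed -n 2,4p
for i in 1 2 3; do python3 -m creep '[0.06,0.17,0,0,0,0,10, 0.12,0.35,0,0,0,0,10, 0.19,0.53,0,0,0,0,10, 0.25,0.71,0,0,0,0,10, 0.315,0.885,0,0,0,0,10]'|sed -n 2,4p; done
python3 -m creep '[0,0,0.1,0,0,0,10, 0,0,0.25,0,0,0,10, 0,0,0.4,0,0,0,10, 0,0,0.5,0,0,0,10, 0,0,0.5,0,0,0,10]'
python3 - <<'E'
from h import *
save('wrist','w7')
E
```

```text
clock: 24.65
eef_pos: [0.4834, 0.0377, 0.0816]
tool_rot: [-3.141, -0.009, 0.0]
ft_force: [-8.6, 3.2, 11.7]
eef_pos: [0.4834, 0.0376, 0.0816]
tool_rot: [-3.141, -0.009, 0.0]
ft_force: [-7.9, 2.9, 11.3]
eef_pos: [0.4838, 0.0371, 0.1462]
tool_rot: [3.141, 0.009, 0.003]
ft_force: [-0.5, 0.4, -3.2]
eef_pos: [0.5152, -0.0518, 0.1447]
tool_rot: [3.141, 0.009, -0.001]
ft_force: [-0.1, -0.3, -3.7]
eef_pos: [0.5477, -0.1406, 0.1451]
tool_rot: [3.142, 0.009, -0.0]
ft_force: [0.4, 0.7, -2.7]
eef_pos: [0.5798, -0.2291, 0.1452]
tool_rot: [-3.142, -0.009, -0.0]
ft_force: [-0.1, 1.7, -2.8]
clock: 27.65
eef_pos: [0.5773, -0.2259, 0.0918]
tool_rot: [-3.139, -0.01, 0.008]
ft_force: [-0.1, 0.2, -3.3]
gripper_width: 0.262
grip_force: 118.3
```

Run:
```python
from h import *
for n in ('w5','w7'):
    hsv=cv2.cvtColor(cv2.imread(f'pics/{n}.png'),cv2.COLOR_BGR2HSV)
    m=cv2.inRange(hsv,(3,170,150),(14,255,255)); c=max(cv2.findContours(m,0,1)[0],key=cv2.contourArea)
    print(n,cv2.fitEllipse(c),cv2.boundingRect(c))
t=save('top','t7')[:,:,::-1];w=cv2.imread('pics/w7.png')
cv2.imwrite('pics/z7.png',np.hstack([cv2.resize(t[205:275,190:310],(420,245)),cv2.resize(w,(380,245))]))
```

```text
w5 ((326.53515625, 179.51280212402344), (146.71510314941406, 160.7991943359375), 91.64629364013672) (246, 104, 161, 148)
w7 ((326.7381286621094, 178.9867401123047), (146.68936157226562, 161.13990783691406), 91.58988189697266) (247, 104, 161, 148)
```

View pics/z7.png

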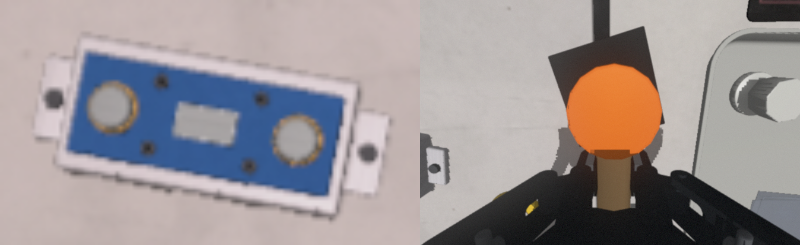

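Both heads (110,107 and 297,140) sit on their bushes and the mallet hasn't slipped. Now I'll set it down.

```bash
python3 -m creep '[0,0,0.1,0,0,0,10, 0,0,0.25,0,0,0,10, 0,0,0.4,0,0,0,10, 0,0,0.48,0,0,0,10, 0,0,0.53,0,0,0,10]'|sed -n 1,4p; python3 -m creep '[0,0,0.01,0,0,0,10, 0,0,0.02,0,0,0,10, 0,0,0.03,0,0,0,10, 0,0,0.035,0,0,0,10, 0,0,0.035,0,0,0,10]'|sed -n 1,4p
```

```text
clock: 28.25
eef_pos: [0.5782, -0.227, 0.0401]
tool_rot: [-3.14, -0.009, 0.004]
ft_force: [-0.3, 0.4, -2.7]
clock: 28.75
eef_pos: [0.5795, -0.2276, 0.0391]
tool_rot: [3.141, 0.009, 0.001]
ft_force: [-0.1, 0.5, -2.8]
```

```bash
for i in 1 2; do python3 -m creep '[0,0,0.003,0,0,0,10, 0,0,0.006,0,0,0,10, 0,0,0.008,0,0,0,10, 0,0,0.008,0,0,0,10, 0,0,0.008,0,0,0,10]'|sed -n 2,4p; done
```

```text
eef_pos: [0.5793, -0.2275, 0.038]
tool_rot: [-3.142, -0.009, -0.0]
ft_force: [-1.0, 0.4, -2.9]
eef_pos: [0.5793, -0.2275, 0.0379]
tool_rot: [3.142, 0.009, -0.0]
ft_force: [-4.9, 0.5, 5.4]
```

```bash
python3 -m creep '[0,0,-0.004,0,0,0,10, 0,0,-0.004,0,0,0,10, 0,0,-0.004,0,0,0,30, 0,0,-0.004,0,0,0,45, 0,0,-0.004,0,0,0,60]' 20|sed -n 2,6p; python3 -m creep '[0,0,0,0,0,0,85, 0,0,0,0,0,0,85, 0,0,0,0,0,0,85, 0,0,0,0,0,0,85, 0,0,0,0,0,0,85]'; python3 -m creep '[0,0,-0.05,0,0,0,85, 0,0,-0.25,0,0,0,85, 0,0,-0.5,0,0,0,85, 0,0,-0.75,0,0,0,85, 0,0,-1,0,0,0,85]';  python3 -m creep '[-0.1,0,-0.1,0,0,0,85, -0.3,0,-0.3,0,0,0,85, -0.5,0,-0.3,0,0,0,85, -0.7,0,-0.3,0,0,0,85, -0.7,0,-0.3,0,0,0,85]';python3 - <<'E'
from h import *
t=save('top','t8')[:,:,::-1];s=save('side','s8')[:,:,::-1]
cv2.imwrite('pics/z8.png',np.hstack([cv2.resize(t[90:320,80:450],(450,280)),cv2.resize(s[110:330,170:445],(350,280))]))
E
```

```text
eef_pos: [0.5796, -0.2276, 0.0374]
tool_rot: [3.141, 0.009, 0.001]
ft_force: [-0.3, 0.1, 0.2]
gripper_width: 0.682
grip_force: 0.0
clock: 30.75
eef_pos: [0.5793, -0.2274, 0.0375]
tool_rot: [-3.142, -0.009, -0.0]
ft_force: [-0.5, -0.2, 0.1]
gripper_width: 0.995
grip_force: 0.0
clock: 31.25
eef_pos: [0.5793, -0.2274, 0.1389]
tool_rot: [3.141, 0.009, 0.0]
ft_force: [0.4, -0.5, -0.1]
gripper_width: 0.995
grip_force: 0.0
clock: 31.75
eef_pos: [0.5068, -0.2275, 0.1667]
tool_rot: [-3.141, -0.008, 0.003]
ft_force: [0.9, 0.0, 0.2]
gripper_width: 0.995
grip_force: 0.0
```

View pics/z8.png

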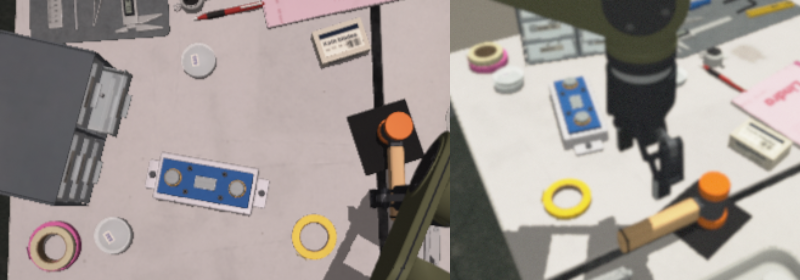

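The mallet stands upright on its pad with its head at (397,127) in the top panel. Both pins are home, the other items look unmoved, and the gripper is clear.

```bash
python3 -c "
from rig import arm
print(arm.sign_off())"
```

```text
the job is handed in; nothing more can be done
None
```

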